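Shut the row of lids on the connector case in one stroke

TASK

One of the two small-parts cases on the bench has been left with its four lids standing open. Run the closed fingertips lightly along the middle of the row in one stroke, starting from outside the hinge end, so that each lid in turn is folded down flat, and keep the fingertips down close to the lids until the last one has gone over. Do not press hard, push the case along the bench or pick it up; leave the other case and the loose parts as they are, and finish with the hand clear.

Things in the scene. Friction and masses are not known exactly. Their poses are not given: they have to be found in the camera images.
- case: The open case: a loose grey box 62 mm wide (x), 190 mm long (y), 30 mm high without lids, 0.75 kg filled. Origin at the centre of its underside, z up. Four white lids in a row along y, 46 mm pitch; hinge lines along x, 30 mm above the bench, at y = +90, +44, -2, -48 mm. A shut lid reaches 40 mm from its hinge towards -y, is 54 mm wide; its top is 33 mm above the bench. +y is the hinge end
- row_start (a point): Point on the case: middle of lid 1's hinge line, at the level of the shut lids' tops (33 mm above the bench); axes as the case. Open lids stand up to 40 mm above their hinges and lean back up to 12 mm past them towards +y, so the stroke begins at least that far outside this point and goes towards the case's -y
- row_end (a point): Point on the case: the middle of lid 4's free edge when shut, at the level of the shut lids' tops, 178 mm from row_start towards the case's -y; same axes as the case
- lid1 (a joint): Angle of the lid nearest the case's +y end: 0 shut flat, 1.57 upright, 1.85 leaning back against its stop. Stiff moulded hinge: the lid stays where it is left, does not fall or spring shut, and yields to about 0.2 N at its free edge. The same holds for all four
- lid2 (a joint): Angle of the second lid, as for lid 1
- lid3 (a joint): Angle of the third lid, as for lid 1
- lid4 (a joint): Angle of the lid nearest the case's -y end, as for lid 1
- shut_case: Bystander: a second, loose case of the same make and size with all its lids shut, 33 mm high. Origin at the centre of its underside, its long axis is y
- attenuator: Bystander: black finned round attenuator standing on its steel connector, 36 mm across, 68 mm high; origin at the centre of its underside, z up
- adapter: Bystander: small steel and brass coaxial adapter standing on its wide end, 21 mm across, 38 mm high; origin at the centre of its underside, z up
- wrench: Bystander: small torque wrench lying along its x, 148 mm long, 14 mm thick, handle to -x; origin under its middle
There are look-alikes about, which are no part of the job. What is shaped like the case but blue is not meant.

How it is judged:
On the way, in this order (a step that is already met when the one before it is completed fails the run):
1. lid 1 folded over while lids 2 to 4 still stand (value of joint lid1 below 0.5 rad and value of joint each of lid2, lid3, lid4 above 0.7 rad), for 0.02 s.
2. lid 2 folded over while lids 3 and 4 still stand (value of joint lid2 below 0.5 rad and value of joint each of lid3, lid4 above 0.7 rad), for 0.02 s.
3. lid 3 folded over while lid 4 still stands (value of joint lid3 below 0.5 rad and value of joint lid4 above 0.7 rad), for 0.02 s.
4. lid 4 folded over (value of joint lid4 below 0.5 rad), for 0.02 s.
At the end, for the whole second after the job is handed in: All four lids are within 0.12 rad (7 degrees, about 5 mm at the free edge) of flat; the case stands level within 20 mm of where it stood, and the other case, attenuator, adapter and wrench are within 15 mm of their places and upright (value of joint each of lid1, lid2, lid3, lid4 below 0.12 rad and distance of case from where it was at the start of the episode below 0.02 m and angle between case's own z axis and vertical below 0.05 rad and linear speed of case below 0.02 m/s and distance of each of shut_case, attenuator, adapter, wrench from where it was at the start of the episode below 0.015 m and angle between each of attenuator, adapter's own z axis and vertical below 0.2 rad); the robot touches nothing.
It fails at once if the fingertips left the row (raised more than about 30 mm above the shut lids, or more than 25 mm to the side of the row's middle line) after lid 1 had gone over and before lid 4 had (value of joint lid1 below 0.5 rad and value of joint lid4 above 0.5 rad and (z of the grasp point in the frame of case above 0.09 m or x of the grasp point in the frame of case above 0.025 m or x of the grasp point in the frame of case below -0.025 m)).
It fails at once if the case was pressed or pushed hard (more than 25 N) (contact force between the fingers and case above 25 N).
It fails at once if the case was lifted, tipped or pushed more than 20 mm along the bench (height (world z) of case above 0.01 m or angle between case's own z axis and vertical above 0.15 rad or distance of case from where it was at the start of the episode above 0.02 m).
It fails at once if the other case or a loose part was moved more than 15 mm or tipped over (distance of any of shut_case, attenuator, adapter, wrench from where it was at the start of the episode above 0.015 m or angle between any of attenuator, adapter's own z axis and vertical above 0.3 rad).
It also fails if it takes over 42 s, if anything falls off the work surface, if the arm or the gripper's body presses on something with over 40 N, if the wrist force passes 120 N, or if a joint passes its speed limit or range.

ROBOT

A 6-joint arm with a two-finger parallel gripper is mounted at the origin on the work surface. World frame = base frame: x ahead of the robot, y to its left, z up, the work surface at z = 0. Lengths are in m, angles in rad, forces in N, time in s.
With the tool pointing down it reaches from about 0.375 to 0.975 m from the base axis. Payload 3.8 kg.
Tool frame: the origin (TCP) lies between the finger pads; the fingertips stand 22 mm ahead of it and the grasp point (between the pads) lies 3 mm ahead of it; z points along the fingers, y is the direction in which the jaws open and shut (so a half turn about z gives the same grasp; the last joint's range is limited). The gripper opens to 85 mm and grips with 20 to 120 N. Pads are 22 mm wide; open, the fingers measure 114 mm over their backs; the gripper's body (76 mm by 85 mm) begins 54 mm behind the grasp point. The pads swing forward as they close: fully open they stand 13 mm farther back than shut.
Start: joints at [1.197, 0.264, 1.604, -0, 1.274, -0.037], TCP at [0.223, 0.637, 0.22] pointing down, gripper open.
Joint ranges: [-2.63, 2.63], [-0.94, 2.18], [0.31, 2.57], [-1.31, 4.45], [0, 2.66], [-2.55, 2.55]. Speed limits (rad/s): [2.57, 2.57, 3.14, 3.14, 3.14, 3.14].

INTERFACE

Orientations are given as a rotation vector (axis times angle).
In Python, from workcell import * gives the robot as it stands.
- The arm moves only by the tool step_arm, never from a script. Its argument "motion" is a list that holds one entry, the list of rows, each a list of 7 numbers: the finger opening in m, from 0 to 0.0854, then the shift along the world's x, y, z in m, then the turn, a rotation vector about the world's x, y, z in degrees. A call has exactly 8 rows; each row is the pose to reach, as a shift and turn from the pose measured when the call began; what a row does not reach only later rows make up. A row lasts 1/8 s, in which the tool goes at most 62.5 mm and 10.7 degrees, less where a joint would pass 70% of its speed; a pose out of reach is approached as far as the arm can. A call with a gripper value outside its range is refused whole. The fingers move at their own pace and stop on an object; "newtons" is the grip in N (left out, the last holds). Time passes only in rows, so rows that repeat a pose let the fingers close, or fill a call up. It gives the time, the measured TCP pose, the force and the opening at its end, in the units of the state.
- read_state(): the state, without advancing time (a new reading comes with each control period).
- read_camera(name): name is "scene" or "top"; returns (picture, depth): 400x640x3 uint8, blue, green, red; 400x640 float32, m along the optical axis (not along the pixel's ray), 0 where there is no reading.
- get_calibration(name): a dict with "K" (3x3 intrinsics, pixels), "world_from_camera" (4x4, takes a point from camera to world coordinates). Camera axes: x right, y down, z forward; pixel columns grow to the right and rows downward; lengths in m; the calibration is good to about 2 mm. A picture is of the moment at which its call begins. get_calibration takes no time and is no camera call.
- finish_job(): hands the job in, once; it reports no verdict.
Trained networks look in the newest picture that a camera, given by its name, has taken for a name from the list of things; names that differ only in an ending like _2 or _b are one class to them, and where a whole thing is asked for, a point or a joint stands for the part that bears it (a point fixed in the world has none). Each returns a list of dicts, best first, with "score" (0 to 1); they miss things now and then, are a little off and sometimes report something else, mostly with a low value. They report only what shows in the picture. A call takes as long as a camera call. They do not tell look-alikes from the thing itself.
- spot_in(camera, thing): "xyz" ([x, y, z] in m, in the coordinates of the camera as it stood for that picture, good to about 4 mm: the middle of the surface that is visible of it).
- regions_of(camera, thing): "region" (400x640 bool, what is visible of it).
The state is a dict: "time": time; "q": joint angles; "joint_vel": joint speeds; "joint_torque": joint torques, N m; "tool_pos": TCP position; "tcp_rot": TCP orientation; "wrist_force": force on the tool from outside, world axes, zero at the start; "torque": the same for the moment, N m; "width": opening from 0.0 (shut) to 1.0 (fully open).
Only numpy, scipy, OpenCV 4.12 (cv2) and the standard library are available. Lean on these libraries where they do the work, as an engineer would, in place of code of your own. Each camera call takes 0.05 s, during which the arm holds its last target. There are 200 camera calls.

## Working session

There is one attempt and no reset: what is moved stays moved. The work goes in short steps, Python scripts to look and compute and a tool call to move; the robot and the scene stay as the last step left them, time stands still between calls to the robot, and variables do not carry over. Pictures are saved under pics/ and viewed, on a budget of 10 in all, crops included, one or two more only if the job needs it, and the job is handed in when it is done.

Besides the shell and the picture viewer there is one more tool, called after "Emit:" as name(argument=value, ...) on one line, values as JSON. step_arm: Moves the arm, as the interface text tells. Its arguments: {"type":"object","properties":{"motion":{"type":"array"},"newtons":{"type":"number"}},"required":["motion"]}

```bash
mkdir -p pics; cat > h.py <<'E'
from workcell import *
import numpy as np, cv2
def world(cam,p):
    T=get_calibration(cam)["world_from_camera"]; T=np.array(T); return np.asarray(p)@T[:3,:3].T+T[:3,3]
def cloud(cam,d,mask):
    K=np.array(get_calibration(cam)["K"]); v,u=np.nonzero(mask&(d>0)); z=d[v,u]
    return world(cam,np.c_[(u-K[0,2])/K[0,0]*z,(v-K[1,2])/K[1,1]*z,z]),u,v
E
python3 - <<'E'
from h import *
for c in("top","scene"):
    im,d=read_camera(c); cv2.imwrite(f"pics/{c}0.png",im); np.savez(f"{c}0.npz",im=im,d=d)
    for t in("case","shut_case","attenuator","adapter","wrench"):
        for r in spot_in(c,t)[:4]: print(c,t,round(r["score"],2),world(c,r["xyz"]).round(3))
s=read_state(); print(s["time"],s["tool_pos"],s["tcp_rot"],s["width"])
E
```

```text
top case 0.67 [ 0.265 -0.23   0.033]
top case 0.55 [0.537 0.157 0.009]
top shut_case 0.57 [ 0.531 -0.177  0.027]
top attenuator 0.57 [ 0.699 -0.039  0.056]
top adapter 0.51 [0.692 0.165 0.026]
top wrench 0.83 [ 0.708 -0.212  0.008]
scene case 0.91 [0.538 0.151 0.021]
scene case 0.7 [ 0.289 -0.226  0.026]
scene case 0.19 [0.521 0.107 0.053]
scene shut_case 0.87 [ 0.549 -0.171  0.03 ]
scene attenuator 0.73 [ 0.714 -0.039  0.048]
scene attenuator 0.24 [ 0.549 -0.171  0.031]
scene adapter 0.78 [0.703 0.165 0.018]
scene wrench 0.86 [ 0.722 -0.216  0.014]
scene wrench 0.58 [0.523 0.106 0.053]
scene wrench 0.17 [0.538 0.148 0.018]
0.6 [0.22308327 0.63708832 0.21962427] [5.26541076e-01 3.09714659e+00 8.21732038e-05] 1.0020396857688483
```

View pics/top0.png

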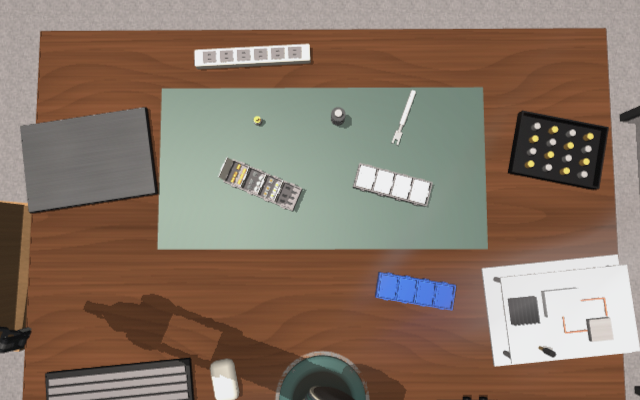

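View pics/scene0.png

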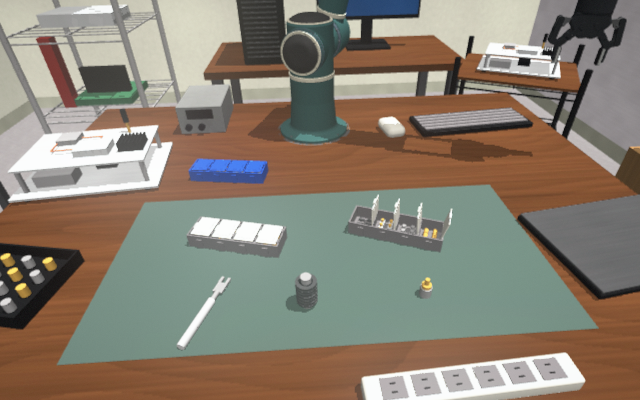

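The top view shows the open case from about (222,165) to (302,200). In the scene view its lids stand at columns 375, 396, 420 and 447, and the outermost one is at the +y (right) end, so that is the hinge end. The blue case and the shut case lie elsewhere. Next I'll fit the case pose.

```bash
python3 - <<'E'
from h import *
for c in("top","scene"):
    z=np.load(c+"0.npz"); im,d=z["im"],z["d"]
    P,u,v=cloud(c,d,np.ones(d.shape,bool))
    near=(abs(P[:,0]-.537)<.14)&(abs(P[:,1]-.15)<.15)
    hz=P[near&(P[:,2]>-.02)&(P[:,2]<.003)]
    print(c,"bench z",np.median(P[near,2]).round(4))
    for lo,hi in((.012,.034),(.024,.034),(.04,.09)):
        m=near&(P[:,2]>lo)&(P[:,2]<hi)
        img=np.zeros(d.shape,np.uint8); img[v[m],u[m]]=1
        n,l,st,_=cv2.connectedComponentsWithStats(img); 
        Q=P[m]
        Q=Q[(np.hypot(Q[:,0]-.537,Q[:,1]-.15)<.125)]
        r=cv2.minAreaRect((Q[:,:2]*1000).astype(np.float32))
        print(lo,hi,len(Q),"rect c,size,ang",np.round(r[0],1),np.round(r[1],1),round(r[2],1))
        if lo==.04:
            # lid points: cluster along the row
            a=np.array([-.35,.94]); a/=np.linalg.norm(a); s=(Q[:,:2]-[.537,.15])@a
            print("max z",Q[:,2].max(), np.histogram(s,bins=np.arange(-.11,.13,.01)))
    for r in regions_of(c,"case")[:2]:
        Q,_,_=cloud(c,d,np.array(r["region"])); print("region",Q.mean(0).round(3),Q.min(0).round(3),Q.max(0).round(3),len(Q), r["score"])
im=np.load("top0.npz")["im"][150:225,205:325]; a=cv2.resize(im,None,fx=5,fy=5,interpolation=cv2.INTER_CUBIC)
cv2.imwrite("pics/crop.png",a)
E
```

```text
top bench z 0.0015
0.012 0.034 596 rect c,size,ang [530.1 150.4] [189.7  67.2] 66.9
0.024 0.034 279 rect c,size,ang [530.3 150.2] [189.5  66.6] 67.3
0.04 0.09 280 rect c,size,ang [540.1 174.1] [152.1  53.6] 66.9
max z 0.07830130446269745 (array([ 0,  0,  0,  0,  0,  0, 10, 13, 10, 20, 12, 10, 17, 13, 13, 12, 27,
       37, 41, 37,  8,  0,  0]), array([-1.10000000e-01, -1.00000000e-01, -9.00000000e-02, -8.00000000e-02,
       -7.00000000e-02, -6.00000000e-02, -5.00000000e-02, -4.00000000e-02,
       -3.00000000e-02, -2.00000000e-02, -1.00000000e-02, -5.55111512e-17,
        1.00000000e-02,  2.00000000e-02,  3.00000000e-02,  4.00000000e-02,
        5.00000000e-02,  6.00000000e-02,  7.00000000e-02,  8.00000000e-02,
        9.00000000e-02,  1.00000000e-01,  1.10000000e-01,  1.20000000e-01]))
region [ 0.266 -0.229  0.03 ] [ 0.216 -0.332 -0.005] [ 0.31  -0.131  0.041] 2104 0.7
region [0.534 0.158 0.018] [ 0.466  0.053 -0.005] [0.593 0.255 0.078] 2063 0.62
scene bench z -0.0003
0.012 0.034 1444 rect c,size,ang [534.3 149.5] [190.3  68.5] 66.1
0.024 0.034 566 rect c,size,ang [532.8 149.9] [190.1  66.6] 66.9
0.04 0.09 381 rect c,size,ang [544.2 173.2] [152.2  57.3] 66.2
max z 0.07311494934419815 (array([ 0,  0,  0,  0,  0, 10, 29, 25, 24, 41, 33, 17, 40, 19, 20, 14, 33,
       31, 26, 16,  3,  0,  0]), array([-1.10000000e-01, -1.00000000e-01, -9.00000000e-02, -8.00000000e-02,
       -7.00000000e-02, -6.00000000e-02, -5.00000000e-02, -4.00000000e-02,
       -3.00000000e-02, -2.00000000e-02, -1.00000000e-02, -5.55111512e-17,
        1.00000000e-02,  2.00000000e-02,  3.00000000e-02,  4.00000000e-02,
        5.00000000e-02,  6.00000000e-02,  7.00000000e-02,  8.00000000e-02,
        9.00000000e-02,  1.00000000e-01,  1.10000000e-01,  1.20000000e-01]))
region [0.537 0.152 0.019] [ 0.423  0.051 -0.003] [0.6   0.264 0.073] 3082 0.94
region [ 0.285 -0.228  0.022] [ 0.224 -0.329 -0.003] [ 0.317 -0.131  0.035] 1622 0.88
```

View pics/crop.png

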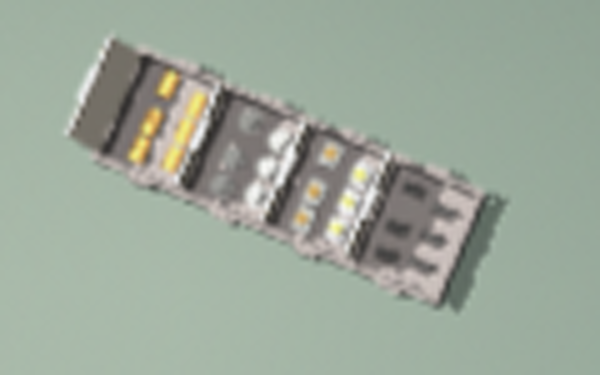

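The case's hinge end faces +y, with its axis at about 67° and its centre near (0.532, 0.150). That puts row_start at about (0.567, 0.233) and row_end at about (0.498, 0.069). I'll close the fingers, move outside the hinge end, and turn the tool so its narrow face leads.

Emit:
step_arm(motion=[[[0,0.045,-0.042,0,0,0,-10.5],[0,0.09,-0.085,0,0,0,-21],[0,0.13,-0.125,0,0,0,-31.5],[0,0.175,-0.17,0,0,0,-42],[0,0.22,-0.215,0,0,0,-52.5],[0,0.265,-0.26,0,0,0,-63],[0,0.31,-0.305,0,0,0,-73.5],[0,0.35,-0.345,0,0,0,-84]]], newtons=30)

```text
time: 1.7
tool_pos: [0.5745, 0.2905, 0.22]
tcp_rot: [2.47, 1.942, 0.001]
wrist_force: [0.8, 0.8, 0.8]
width: -0.0
```

Emit:
step_arm(motion=[[[0,0.006,-0.006,0,0,0,-5],[0,0.012,-0.011,-0.03,0,0,-9.3],[0,0.012,-0.011,-0.07,0,0,-9.3],[0,0.012,-0.011,-0.11,0,0,-9.3],[0,0.012,-0.011,-0.14,0,0,-9.3],[0,0.012,-0.011,-0.155,0,0,-9.3],[0,0.012,-0.011,-0.162,0,0,-9.3],[0,0.012,-0.011,-0.162,0,0,-9.3]]])

```text
time: 2.7
tool_pos: [0.5869, 0.2797, 0.0586]
tcp_rot: [2.619, 1.735, 0.003]
wrist_force: [-0.5, 0.4, 0.3]
width: -0.001
```

```bash
python3 - <<'E'
from h import *
im,d=read_camera("scene"); cv2.imwrite("pics/s1.png",cv2.resize(im[120:280,300:520],None,fx=3.5,fy=3.5,interpolation=cv2.INTER_CUBIC))
s=read_state(); print(s["tool_pos"],s["tcp_rot"],s["wrist_force"])
E
```

```text
[0.58737617 0.27994794 0.05923878] [2.61848421 1.73479792 0.00447116] [-0.13282148  0.14544567  0.46874861]
```

View pics/s1.png

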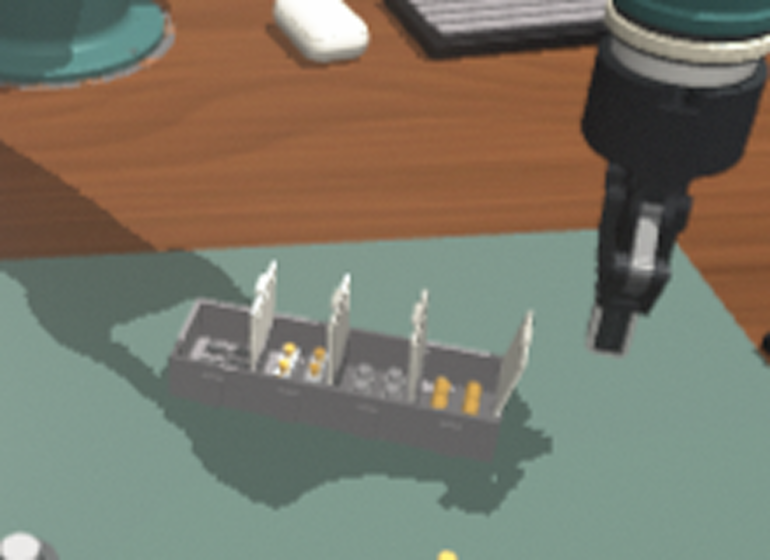

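The fingers, at about (610,330), are clear of lid 1, and all four lids are standing. I'll start the stroke.

Emit:
step_arm(motion=[[[0,-0.003,-0.007,0,0,0,0],[0,-0.006,-0.014,0,0,0,0],[0,-0.009,-0.021,0,0,0,0],[0,-0.012,-0.028,0,0,0,0],[0,-0.015,-0.035,0,0,0,0],[0,-0.018,-0.042,0,0,0,0],[0,-0.021,-0.049,0,0,0,0],[0,-0.0235,-0.055,0,0,0,0]]])

```text
time: 3.75
tool_pos: [0.5636, 0.2244, 0.0592]
tcp_rot: [2.619, 1.735, 0.004]
wrist_force: [0.1, 0.4, 0.2]
width: -0.002
```

```bash
python3 - <<'E'
from h import *
im,d=read_camera("scene"); cv2.imwrite("pics/s2.png",cv2.resize(im[120:280,300:520],None,fx=3.5,fy=3.5,interpolation=cv2.INTER_CUBIC))
s=read_state(); print(s["tool_pos"],s["wrist_force"])
E
```

```text
[0.56323959 0.22380575 0.05906014] [-0.33689689 -0.71326872  0.19489242]
```

View pics/s2.png

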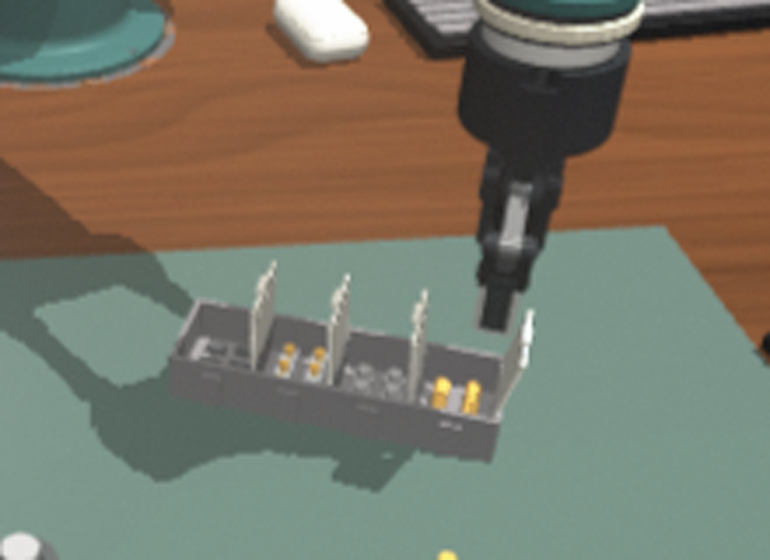

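The fingers, at about (497,325), look as if they are over or behind lid 1 rather than on it. I'll measure where the tip really is.

```bash
python3 - <<'E'
from h import *
im,d=read_camera("scene"); K=np.array(get_calibration("scene")["K"]);T=np.linalg.inv(np.array(get_calibration("scene")["world_from_camera"]))
def px(p): q=K@(T[:3,:3]@np.array(p)+T[:3,3]); return (q[:2]/q[2]).round(1)
print("exp tip",px([.563,.224,.037]),"row_start",px([.567,.233,.033]), "lid top", px([.571,.244,.07]))
P,u,v=cloud("scene",d,np.ones(d.shape,bool))
for r in range(196,222,2):
    m=(v==r)&(abs(u-441)<9); print(r,[(int(a),*p.round(3).tolist()) for a,p in zip(u[m],P[m])][::4])
for r in regions_of("scene","case")[:1]:
    m=np.array(r["region"]); Q,_,_=cloud("scene",d,m); L=Q[(Q[:,2]>.045)]
    print(np.hypot(L[:,0]-.532,L[:,1]-.15).max())
    s=(L[:,:2]-[.532,.15])@[.391,.921]; t=(L[:,:2]-[.532,.15])@[.921,-.391]
    for a in range(-70,120,10):
        k=(s*1000>=a)&(s*1000<a+10)
        if k.any(): print(a,k.sum(),t[k].min().round(3),t[k].max().round(3),L[k,2].max().round(3))
E
```

```text
exp tip [437.1 226.1] row_start [441.9 228.7] lid top [451.3 214.9]
196 [(433, 0.408, 0.268, -0.0), (437, 0.605, 0.194, 0.141), (441, 0.607, 0.201, 0.142), (446, 0.614, 0.206, 0.147)]
198 [(433, 0.414, 0.266, -0.002), (437, 0.6, 0.197, 0.133), (441, 0.604, 0.203, 0.136), (445, 0.61, 0.207, 0.139), (449, 0.615, 0.212, 0.143)]
200 [(433, 0.424, 0.263, 0.0), (437, 0.592, 0.201, 0.123), (441, 0.591, 0.209, 0.122), (445, 0.594, 0.215, 0.123), (449, 0.608, 0.216, 0.133)]
202 [(433, 0.432, 0.261, -0.0), (437, 0.568, 0.212, 0.101), (441, 0.59, 0.21, 0.116), (445, 0.595, 0.215, 0.12), (449, 0.603, 0.219, 0.125)]
204 [(433, 0.439, 0.258, -0.0), (437, 0.566, 0.214, 0.094), (441, 0.574, 0.218, 0.1), (445, 0.578, 0.224, 0.102), (449, 0.443, 0.295, 0.0)]
206 [(433, 0.445, 0.257, -0.002), (437, 0.565, 0.215, 0.089), (441, 0.576, 0.218, 0.097), (445, 0.577, 0.225, 0.097), (449, 0.449, 0.293, -0.001)]
208 [(433, 0.456, 0.253, 0.001), (437, 0.565, 0.216, 0.084), (442, 0.576, 0.221, 0.092), (446, 0.574, 0.229, 0.09)]
210 [(433, 0.462, 0.251, -0.0), (437, 0.576, 0.212, 0.087), (441, 0.572, 0.221, 0.084)
[... 236 characters left out ...]
0.568, 0.217, 0.072), (441, 0.576, 0.221, 0.078), (445, 0.573, 0.23, 0.075), (449, 0.555, 0.247, 0.06)]
216 [(433, 0.481, 0.246, -0.002), (438, 0.485, 0.256, -0.0), (442, 0.485, 0.265, -0.001), (446, 0.486, 0.274, -0.0)]
218 [(433, 0.489, 0.244, -0.002), (437, 0.493, 0.251, 0.001), (441, 0.492, 0.261, -0.001), (445, 0.493, 0.269, -0.0), (449, 0.578, 0.237, 0.069)]
220 [(433, 0.534, 0.225, 0.03), (437, 0.498, 0.25, -0.0), (441, 0.499, 0.258, -0.0), (445, 0.548, 0.244, 0.039), (449, 0.581, 0.237, 0.066)]
0.10450827875801558
-50 77 -0.023 0.029 0.073
-10 68 -0.018 0.03 0.073
0 3 -0.006 0.016 0.048
30 3 0.004 0.009 0.072
40 62 -0.011 0.029 0.072
90 65 -0.025 0.029 0.071
100 16 -0.012 0.028 0.071
```

The depth image puts the real tip at z≈0.073, about 36 mm higher than the reported pose implies. The stroke went over lid 1 without touching it, which fits. I'll back out, lower the hand and re-measure the tip from the image.

Emit:
step_arm(motion=[[[0,0.006,0.014,0,0,0,0],[0,0.012,0.028,0,0,0,0],[0,0.018,0.042,0,0,0,0],[0,0.0235,0.055,0,0,0,0],[0,0.0235,0.055,-0.01,0,0,0],[0,0.0235,0.055,-0.02,0,0,0],[0,0.0235,0.055,-0.03,0,0,0],[0,0.0235,0.055,-0.03,0,0,0]]])

```text
time: 4.9
tool_pos: [0.5858, 0.2786, 0.0274]
tcp_rot: [-2.62, -1.734, 0.001]
wrist_force: [0.2, 0.4, 0.7]
width: -0.002
```

```bash
cat > tip.py <<'E'
from h import *
s=read_state(); p=np.array(s["tool_pos"]); print(s["time"],p.round(4),np.round(s["wrist_force"],1),s["width"])
for c in("scene","top"):
    im,d=read_camera(c); P,u,v=cloud(c,d,np.ones(d.shape,bool))
    m=(np.hypot(P[:,0]-p[0],P[:,1]-p[1])<.03)&(P[:,2]>.012)&(P[:,2]<.13); Q=P[m]
    Q=Q[((Q[:,:2]-p[:2])@[.391,.921])>-.02]
    print(c,len(Q)); 
    if c=="scene":
        for a in range(10,130,6):
            k=(Q[:,2]*1000>=a)&(Q[:,2]*1000<a+6)
            if k.any(): R=Q[k,:2]-p[:2]; s_=R@[.391,.921]; t=R@[.921,-.391]; print(a,k.sum(),"along",s_.min().round(3),s_.max().round(3),"lat",t.min().round(3),t.max().round(3))
        cv2.imwrite("pics/last.png",cv2.resize(im[120:280,300:520],None,fx=3.5,fy=3.5,interpolation=cv2.INTER_CUBIC))
E
python3 tip.py
```

```text
4.9 [0.5858 0.2786 0.0274] [0.2 0.4 0.7] -0.0015578251598464055
scene 296
34 6 along -0.008 0.005 lat 0.005 0.009
40 18 along -0.01 0.011 lat 0.005 0.013
46 31 along -0.011 0.01 lat -0.001 0.015
52 27 along -0.011 0.011 lat 0.006 0.015
58 35 along -0.011 0.011 lat -0.001 0.016
64 30 along -0.01 0.011 lat 0.006 0.016
70 7 along -0.006 0.006 lat 0.013 0.016
76 1 along -0.013 -0.013 lat -0.006 -0.006
82 9 along -0.013 0.0 lat -0.007 0.029
88 6 along -0.013 -0.011 lat 0.014 0.027
94 5 along -0.012 -0.01 lat 0.014 0.017
100 12 along -0.017 -0.01 lat 0.014 0.018
106 34 along -0.017 0.017 lat -0.011 0.018
112 25 along -0.017 0.017 lat 0.01 0.025
118 25 along -0.016 0.016 lat 0.012 0.029
124 25 along -0.018 0.019 lat 0.013 0.027
top 44
```

The tip is now at about z=0.038, roughly 12 mm above the reported TCP height. I'm going by the camera here, since it matches the missed contact. Stroke again.

Emit:
step_arm(motion=[[[0,-0.003,-0.007,-0.001,0,0,0],[0,-0.006,-0.014,-0.001,0,0,0],[0,-0.009,-0.021,-0.001,0,0,0],[0,-0.012,-0.028,-0.001,0,0,0],[0,-0.015,-0.035,-0.001,0,0,0],[0,-0.018,-0.042,-0.001,0,0,0],[0,-0.021,-0.049,-0.001,0,0,0],[0,-0.0235,-0.055,-0.001,0,0,0]]])

```text
time: 6.0
tool_pos: [0.5633, 0.2237, 0.0279]
tcp_rot: [2.619, 1.734, 0.003]
wrist_force: [0.1, 0.4, -0.8]
width: 0.001
```

```bash
python3 tip.py
```

```text
6.0 [0.5633 0.2237 0.0279] [ 0.1  0.4 -0.8] 0.0011168944109510514
scene 461
10 5 along -0.02 -0.003 lat -0.006 0.029
22 4 along 0.001 0.015 lat -0.01 0.029
28 64 along -0.004 0.015 lat -0.025 0.03
34 88 along -0.016 0.01 lat -0.024 0.029
40 77 along -0.02 0.011 lat -0.024 0.025
46 25 along -0.011 0.011 lat 0.006 0.015
52 28 along -0.01 0.011 lat 0.005 0.015
58 29 along -0.011 0.011 lat 0.006 0.016
64 27 along -0.009 0.01 lat 0.006 0.016
70 7 along -0.006 0.007 lat 0.013 0.015
76 1 along -0.013 -0.013 lat 0.009 0.009
88 2 along -0.013 0.002 lat 0.025 0.03
100 8 along -0.016 0.017 lat 0.014 0.018
106 31 along -0.017 0.016 lat -0.004 0.018
112 22 along -0.016 0.017 lat 0.011 0.023
118 23 along -0.017 0.017 lat 0.016 0.029
124 20 along -0.018 0.017 lat 0.008 0.028
top 72
```

View pics/last.png

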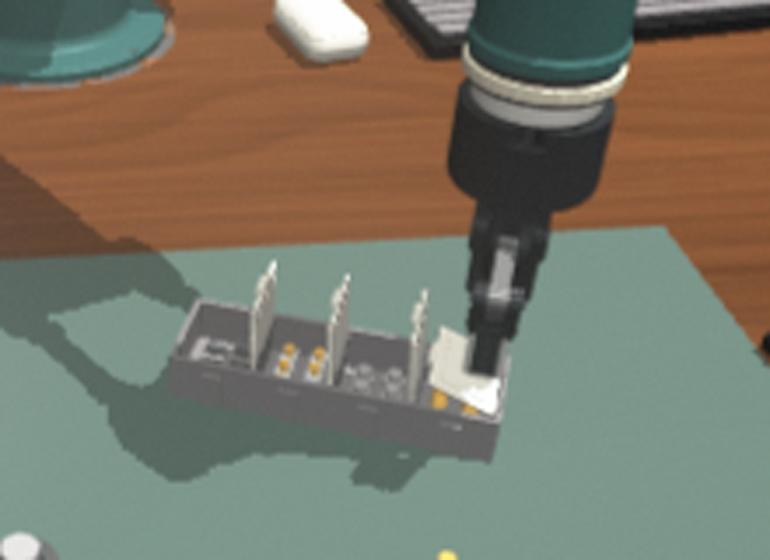

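Lid 1 is folding under the fingertips at about (480,370), and the tip is at about 39 mm. The other lids still stand and the force is under 1 N. I'll continue about 3 mm lower.

Emit:
step_arm(motion=[[[0,-0.003,-0.007,-0.002,0,0,0],[0,-0.006,-0.014,-0.004,0,0,0],[0,-0.009,-0.021,-0.004,0,0,0],[0,-0.012,-0.028,-0.004,0,0,0],[0,-0.015,-0.035,-0.004,0,0,0],[0,-0.018,-0.042,-0.004,0,0,0],[0,-0.021,-0.049,-0.004,0,0,0],[0,-0.0235,-0.055,-0.004,0,0,0]]])

```text
time: 7.1
tool_pos: [0.5392, 0.1678, 0.0237]
tcp_rot: [2.62, 1.733, 0.002]
wrist_force: [0.2, 0.0, -0.5]
width: -0.0
```

```bash
python3 tip.py | head -8
```

```text
7.1 [0.5392 0.1678 0.0237] [ 0.2  0.  -0.5] -0.0004024235612058377
scene 544
10 1 along 0.029 0.029 lat -0.005 -0.005
16 4 along -0.017 -0.004 lat -0.0 0.029
22 14 along -0.019 0.029 lat -0.024 0.028
28 168 along -0.019 0.027 lat -0.024 0.03
34 86 along -0.019 0.03 lat -0.021 0.029
40 34 along -0.019 0.011 lat -0.018 0.015
```

View pics/last.png

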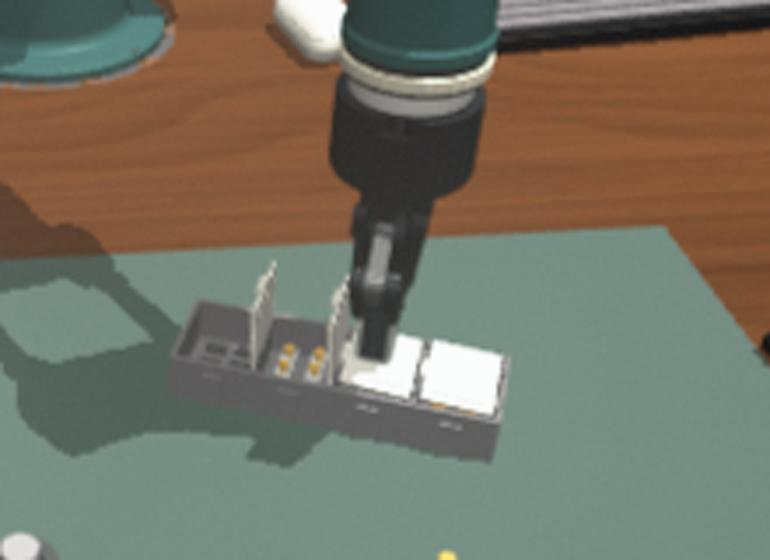

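Lids 1 and 2 are folded, lids 3 and 4 (at columns 340 and 262) still stand, and the case hasn't moved. I'll carry on.

Emit:
step_arm(motion=[[[0,-0.003,-0.007,0,0,0,0],[0,-0.006,-0.014,0,0,0,0],[0,-0.009,-0.021,0,0,0,0],[0,-0.012,-0.028,0,0,0,0],[0,-0.015,-0.035,0,0,0,0],[0,-0.018,-0.042,0,0,0,0],[0,-0.021,-0.049,0,0,0,0],[0,-0.0235,-0.055,0,0,0,0]]])

```text
time: 8.2
tool_pos: [0.5155, 0.1124, 0.0237]
tcp_rot: [2.621, 1.732, 0.002]
wrist_force: [0.2, 1.6, 0.4]
width: 0.0
```

Emit:
step_arm(motion=[[[0,-0.003,-0.007,0,0,0,0],[0,-0.006,-0.014,0,0,0,0],[0,-0.009,-0.021,0,0,0,0],[0,-0.012,-0.028,0,0,0,0],[0,-0.015,-0.035,0,0,0,0],[0,-0.018,-0.042,0,0,0,0],[0,-0.021,-0.049,0,0,0,0],[0,-0.0235,-0.055,0,0,0,0]]])

```text
time: 9.2
tool_pos: [0.4917, 0.0569, 0.0236]
tcp_rot: [2.621, 1.732, 0.002]
wrist_force: [-0.0, -0.7, 1.0]
width: -0.0
```

```bash
python3 tip.py | head -8; python3 - <<'E'
from h import *
im,d=read_camera("scene"); P,u,v=cloud("scene",d,np.ones(d.shape,bool))
R=P[:,:2]-[.532,.15]; s=R@[.391,.921]; t=R@[.921,-.391]
for h in (.09,.044,-.002,-.048):
    print(h,[np.round(np.median(P[(abs(s-(h-a))<.004)&(abs(t)<.02)&(P[:,2]<.06),2])*1000,1) for a in (.006,.013,.02,.027,.034)])
m=(abs(s)<.11)&(abs(t)<.05)&(P[:,2]>.012)&(P[:,2]<.034); print(cv2.minAreaRect((P[m,:2]*1000).astype(np.float32)))
E
```

```text
9.2 [0.4917 0.0569 0.0236] [-0.  -0.7  1. ] -8.742910122045879e-05
scene 438
16 3 along 0.01 0.01 lat -0.027 0.014
22 15 along 0.007 0.012 lat -0.028 0.028
28 65 along -0.002 0.029 lat -0.026 0.028
34 51 along -0.01 0.029 lat -0.024 0.023
40 26 along -0.01 0.012 lat -0.003 0.014
46 28 along -0.01 0.012 lat -0.003 0.016
0.09 [np.float64(32.3), np.float64(32.8), np.float64(32.9), np.float64(33.5), np.float64(33.3)]
0.044 [np.float64(31.9), np.float64(32.9), np.float64(33.2), np.float64(33.6), np.float64(34.0)]
-0.002 [np.float64(32.5), np.float64(33.1), np.float64(33.2), np.float64(33.5), np.float64(33.5)]
-0.048 [np.float64(32.3), np.float64(32.9), np.float64(33.2), np.float64(33.5), np.float64(33.5)]
((533.42578125, 146.5421142578125), (196.21267700195312, 68.54052734375), 66.30134582519531)
```

View pics/last.png

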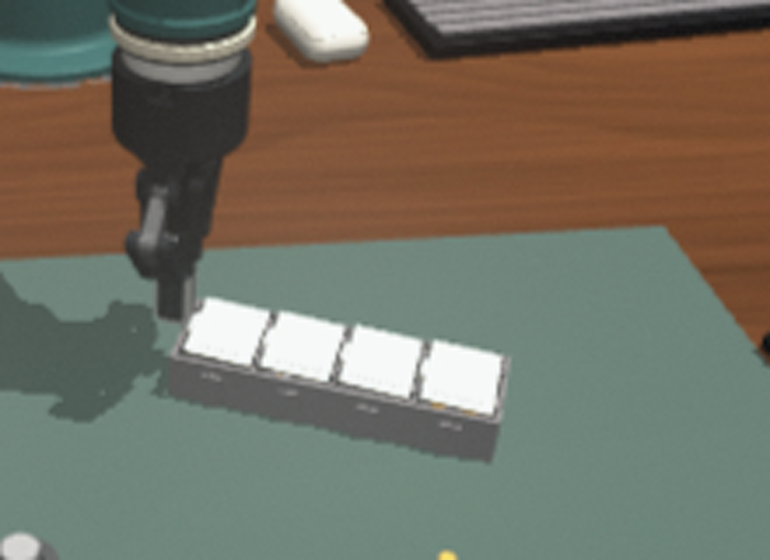

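All four lids are down and level to within about 1–2 mm over their length. I'll move clear along the row and then up.

Emit:
step_arm(motion=[[[0,-0.006,-0.014,0,0,0,0],[0,-0.012,-0.028,0,0,0,0],[0,-0.012,-0.028,0.03,0,0,0],[0,-0.012,-0.028,0.07,0,0,0],[0,-0.012,-0.028,0.11,0,0,0],[0,-0.012,-0.028,0.15,0,0,0],[0,-0.012,-0.028,0.16,0,0,0],[0,-0.012,-0.028,0.16,0,0,0]]])

```text
time: 10.35
tool_pos: [0.4799, 0.0286, 0.1838]
tcp_rot: [2.621, 1.73, 0.003]
wrist_force: [-0.3, -0.6, -0.1]
width: -0.001
```

```bash
python3 - <<'E'
from h import *
def slopes(P,c,ang,hs,sg=1):
    a=np.array([np.cos(ang),np.sin(ang)]); R=P[:,:2]-c; s=R@a; t=R@[a[1],-a[0]]
    for h in hs:
        m=(s<h-.008)&(s>h-.037)&(abs(t)<.022)&(P[:,2]>.02)&(P[:,2]<.06)
        k=np.polyfit(s[m],P[m,2],1); print(" ",m.sum(),"slope",(-k[0]).round(3),"z",P[m,2].mean().round(4))
im,d=read_camera("scene"); P,u,v=cloud("scene",d,np.ones(d.shape,bool))
print("case"); slopes(P,np.array([.532,.15]),np.deg2rad(67),(.09,.044,-.002,-.048))
m=(np.hypot(P[:,0]-.54,P[:,1]+.173)<.13)&(P[:,2]>.024)&(P[:,2]<.04); r=cv2.minAreaRect((P[m,:2]*1000).astype(np.float32)); print("shut",r)
ang=r[2] if r[1][0]>r[1][1] else r[2]+90
slopes(P,np.array(r[0])/1000,np.deg2rad(ang),(.09,.044,-.002,-.048))
m=(np.hypot(P[:,0]-.532,P[:,1]-.15)<.125)&(P[:,2]>.024)&(P[:,2]<.036); print("case rect",cv2.minAreaRect((P[m,:2]*1000).astype(np.float32)))
for t in("shut_case","attenuator","adapter","wrench"): print(t,world("scene",spot_in("scene",t)[0]["xyz"]).round(3))
cv2.imwrite("pics/end.png",im); s=read_state(); print(s["time"],s["tool_pos"],s["wrist_force"])
E
```

```text
case
  205 slope 0.042 z 0.0331
  194 slope 0.051 z 0.0334
  184 slope 0.051 z 0.0334
  180 slope 0.053 z 0.0334
shut ((532.4508666992188, -177.64759826660156), (191.1174774169922, 66.28897094726562), 74.66432189941406)
  205 slope -0.01 z 0.0319
  196 slope -0.017 z 0.0318
  192 slope -0.015 z 0.0318
  187 slope -0.013 z 0.0317
case rect ((533.9967041015625, 149.61392211914062), (189.89707946777344, 64.11019134521484), 66.5956802368164)
shut_case [ 0.552 -0.173  0.03 ]
attenuator [ 0.716 -0.038  0.048]
adapter [0.703 0.167 0.015]
wrench [ 0.724 -0.213  0.015]
10.6 [0.47857595 0.02901087 0.18175053] [0.3740471  0.10339773 0.2800999 ]
```

View pics/end.png

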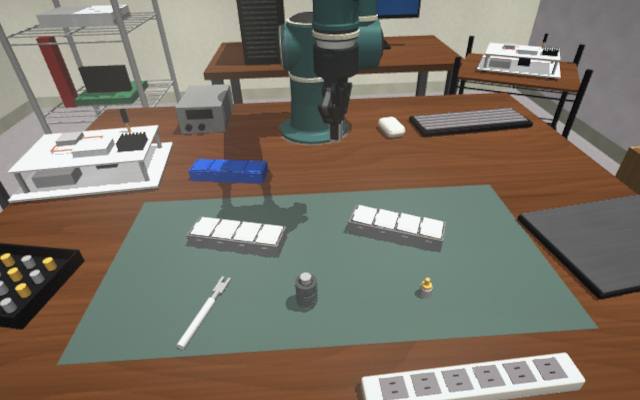

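The lid slope relative to the shut reference case is about 0.06 rad, against a limit of 0.12. Nothing else has moved and the hand is clear, so I'm handing in.

```bash
python3 -c "
from workcell import *
print(finish_job())"
```

```text
the job is handed in; nothing more can be done
None
```

All four lids on the open grey case were folded down in order, from the hinge end to the far end. The job is handed in, at about 10.6 s on the robot's clock. No verdict was reported.

**First attempt:** the fingertips were really about 36 mm higher than the reported pose implied. My first pass went over lid 1 without touching it, and the camera depth confirmed the height. I backed out, lowered the hand by camera, and then made the full stroke. I paused twice for pictures, with the fingertips staying down on the row.

**Last checks:**
- **Lids:** they slope about 0.04–0.07 rad from flat (limit 0.12), with the shut case as reference.
- **Case position:** it moved no more than about 2 mm, which is within measurement error.
- **Other case and loose parts:** they show shifts of only 2–5 mm, about the accuracy of the finder.
- **Force:** the wrist force stayed under about 2 N at every reading. Readings come only at the end of each move, so brief peaks in between would not show.
- **Hand:** it finished clear of everything, with the reported tool height at about 0.18 m.

The 36 mm disagreement between the reported tool height and the camera was never explained; I relied on the camera.

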